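# Turn the plaque over and clamp it in the fitting jig

## Robot

A 6-joint arm with a two-finger parallel gripper is mounted at the origin on the work surface. World frame = base frame: x ahead of the robot, y to its left, z up, the work surface at z = 0. Lengths are in m, angles in rad, forces in N, time in s.
With the tool pointing down it reaches from about 0.325 to 0.85 m from the base axis. Payload 4.4 kg.
Tool frame: the origin (TCP) lies on the centre line of the jaws, within the pads' length; the fingertips stand 17 mm ahead of it and the grasp point (between the pads) lies 2 mm behind it; z points along the fingers, y is the line along which they close (so a half turn about z gives the same grasp; the last joint's range is limited). The gripper opens to 94 mm and grips with 3 to 60 N. Pads are 16 mm wide; open, the fingers measure 119 mm over their backs; the gripper's body (75 mm by 177 mm) begins 78 mm behind the grasp point.
Start: joints at [1.117, 0.207, 1.542, -0, 1.393, -0.15], TCP at [0.172, 0.549, 0.222] pointing down, gripper open.
Joint ranges: [-2.73, 2.73], [-0.86, 2.22], [0.23, 2.46], [-1.11, 4.25], [0.08, 2.63], [-2.82, 2.82]. Speed limits (rad/s): [2.79, 2.79, 3.14, 3.14, 3.14, 3.14].

## Interface

Orientations are given as a unit quaternion [x, y, z, w].
In Python, from cell import r gives the robot as it stands. The module is installed in compiled form; this text tells all that it offers.
- The arm moves only by the tool carry_out, never from a script. Its argument "rows" is a list of rows, each a list of 6 numbers: the shift along the world's x, y, z in m, then the turn, a rotation vector about the world's x, y, z in rad. In form: [[tx, ty, tz, wx, wy, wz], ...]. A call has 1 to 12 rows; each row shifts and turns the commanded pose from where the row before left it; what a row does not reach is not made up. A row lasts 1/8 s, in which the tool goes at most 62.5 mm and 10.7 degrees, less where a joint would pass 70% of its speed; a pose out of reach is approached as far as the arm can. A call with a gripper value outside its range is refused whole. "gripper" is the finger opening in m, from 0 to 0.094, set as the call begins (left out, the last holds). The fingers move at their own pace and stop on an object; the grip force is fixed at half the most. Time passes only in rows, so rows that do not move let the fingers close. It gives the time, the measured TCP pose, the force, the opening and the grip force at its end, in the units of the state.
- r.sense(): the state, without advancing time (a new reading comes with each control period).
- r.grab_frame(name): name is "side" or "top"; returns the picture (400x640x3 uint8, blue, green, red); there is no depth.
- r.camera_model(name): a dict with "mtx" (3x3 intrinsics, pixels), "k1" (the pictures are not rectified: a ray, as slopes to the right and down, at radius r is drawn at 1 + k1 r^2 times it, then the intrinsics apply), "cam_to_world" (4x4, takes a point from camera to world coordinates). Camera axes: x right, y up, looking along -z (the intrinsics and any distortion apply to the point x, -y, -z); pixel columns grow to the right and rows downward; lengths in m; the calibration is good to about 2 mm. A picture is of the moment at which its call begins. camera_model takes no time and is no camera call.
- r.finish_job(): hands the job in; it is judged then, once.
The state is a dict: "clock": time; "joints": joint angles; "qd": joint speeds; "tau": joint torques, N m; "tool_pos": TCP position; "tool_rot": TCP orientation; "force": force on the tool from outside, world axes, zero at the start; "ft_torque": the same for the moment, N m; "width": finger opening in m; "grasp_force": force on a finger pad.
Only numpy, scipy, OpenCV 4.12 (cv2) and the standard library are available. Lean on these libraries where they do the work, as an engineer would, in place of code of your own. Each camera call takes 0.05 s, during which the arm holds its last target. There are 200 camera calls.

## Task

The wooden plaque is lying face down beside the fitting jig, too flat for fingers and freshly waxed: turn it face up onto the jig's bed by sliding the lifter under its edge on the side away from the jig and tipping it over against the jig's edge, without touching it with the gripper. Slide it home against the side fence, throw the clamp lever over centre so that it snaps shut and holds the plaque tight against the end fence, and leave the lifter lying flat on the bench. Do not disturb the other things on the bench.

Things in the scene. Friction and masses are not known exactly. Their poses are not given: they have to be found in the camera images.
- jig: Fitting jig fixed to the bench: plywood base 10 mm thick; its top is the bed. Origin at bench level under the base, z up, base spans x -200 to 105, y -55 to 95 mm. Aluminium end fence: face at x = +85, y -49 to 66. Aluminium side fence: face at y = +65, x -45 to 105. Both stand 12 mm above the bed. A push toggle clamp stands on the bed at the -x end.
- jig_edge (a point): Top of the base's bare long edge next to the plaque, at x 5, y -55, z 10 mm in the jig's frame; axes as the jig's. The edge runs along x and is an upright 10 mm step above the bench, against which the plaque is tipped over towards +y.
- seat (a point): Point of the bed where the back centre of the seated plaque belongs, touching both fences: x 20, y 15, z 10 mm in the jig's frame, axes as the jig's (130 mm side of the plaque along x).
- lever_pivot (a point): Pivot of the clamp lever, x -156, y 15, z 31 mm in the jig's frame; the pivot axis is the jig's y.
- lever_tip (a point): Top end of the clamp lever, 114 mm from the pivot. The black handle is 18 mm thick (in the swing direction), 22 mm wide and reaches from 42 to 114 mm from the pivot.
- lever (a joint): Clamp lever angle, rad. 0 = open: handle leans 10 deg from upright towards jig -x. Grows as it swings to jig +x, over the ram and down. A return spring throws it back until close to dead centre at 1.23; past that it snaps to its stop at 1.355 and stays (handle 68 deg from upright, tip about 73 mm above the bench). A few newtons at the handle move it.
- ram: Steel ram of the clamp with a 16 mm round rubber pad, axis 19 mm above the bench at jig y 15; origin 34 mm behind the pad's face. Pad face at jig x = -76 when open; the lever drives it about 33 mm along jig +x, which pushes the plaque to the end fence and squeezes it there with 5 to 10 N (sprung pad).
- plaque: Dark hardwood plaque 130 (x) x 100 (y) x 14 mm, about 0.14 kg. Origin: centre of its flat back (a flush steel keyhole hanger in it); z points out of the face. Face bevelled all round, 15 mm wide, 6 mm deep; upright edges 8 mm. Starts face down beside the jig, on its -y side, within 25 mm of the step and nearly parallel; the bevel leaves a wedge gap 6 mm high under its edges.
- lifter: Lifter lying flat on the bench: flat steel blade 60 mm wide, 2 mm thick, wooden handle, 200 mm long overall, 0.14 kg. Origin on the underside at the grip, in the handle's front half; x towards the blade, z up. Handle x -75 to 31 mm, 24 mm wide, 22 mm high; neck to x 55, bare blade to x 125; blade and handle undersides are level.
- lifter_tip (a point): Middle of the blade's front edge, on the underside: 125 mm ahead of the lifter's origin along x.
- bin: Bystander: open blue bin 160 x 105 x 75 mm, origin under its centre.
- glue: Bystander: white glue bottle, 64 mm across, 170 mm tall, origin under its centre.
- corner_sample: Bystander: L-shaped wooden moulding corner, legs 145 mm long and 30 mm wide along x and y, origin on their crossing centre lines, 22 mm high.
Things that resemble listed ones, but are neither listed nor needed, are in the scene too. Several things look just like the lifter: the one meant starts farthest to the robot's left. Several things look just like the plaque: the one meant starts farthest from the robot's base.

How it is judged:
By the outcome, as a careful person would: the job done as asked, in the order asked, and still so for the second after the job is handed in, with the robot touching nothing.
It also fails if it takes over 64 s, if anything falls off the work surface, if the arm or the gripper's body presses on something with over 40 N, if the wrist force passes 120 N, or if a joint passes its speed limit or range.

## Working session

There is one attempt and no reset: what is moved stays moved. The work goes in short steps, Python scripts to look and compute and a tool call to move; the robot and the scene stay as the last step left them, time stands still between calls to the robot, and variables do not carry over. Pictures are saved under pics/ and viewed, at most 11 in all, crops included, and the job is handed in when it is done.

Besides the shell and the picture viewer there is one more tool, called after "Emit:" as name(argument=value, ...), one argument or row to a line, values as JSON. carry_out: Moves the arm, as the interface text tells. Its arguments: {"type":"object","properties":{"rows":{"type":"array","items":{"type":"array","items":{"type":"number"}}},"gripper":{"type":"number"}},"required":["rows"]}

```bash
mkdir -p pics
python3 - <<'E'
from cell import r
import cv2, numpy as np
for n in ("side","top"):
    im=r.grab_frame(n); cv2.imwrite(f"pics/{n}0.png",im)
    m=r.camera_model(n); print(n,np.round(m["mtx"],1).tolist(),m["k1"],np.round(m["cam_to_world"],3).tolist())
s=r.sense(); print(s)
E
```

```text
side [[489.5, 0.0, 315.2], [0.0, 489.5, 205.3], [0.0, 0.0, 1.0]] -0.1133993463115839 [[0.874, 0.294, -0.387, -0.099], [-0.486, 0.516, -0.706, -1.114], [-0.008, 0.805, 0.593, 1.071], [0.0, 0.0, 0.0, 1.0]]
top [[477.4, 0.0, 310.0], [0.0, 477.4, 201.1], [0.0, 0.0, 1.0]] -0.04568009980990859 [[0.025, 0.999, -0.041, 0.45], [-1.0, 0.026, 0.014, 0.017], [0.015, 0.041, 0.999, 1.434], [0.0, 0.0, 0.0, 1.0]]
{'clock': 0.1, 'joints': array([ 1.11652000e+00,  2.07322236e-01,  1.54279413e+00, -2.58995539e-05,
        1.39350706e+00, -1.50502078e-01]), 'qd': array([-0.00012981,  0.00047509, -0.00167649,  0.0018784 ,  0.00023243,
       -0.00045257]), 'tau': array([-3.81557766e-04, -3.71860671e+01, -2.82295132e+01,  7.00368569e-02,
        3.11242137e-02, -7.18405704e-05]), 'tool_pos': array([0.17170877, 0.54803765, 0.22142207]), 'tool_rot': array([ 1.51301449e-01,  9.88487147e-01, -9.73108803e-04, -2.90216943e-04]), 'force': array([ 0.06518185,  0.04973684, -0.3405568 ]), 'ft_torque': array([ 0.00994705, -0.01440887,  0.0191071 ]), 'grasp_force': 0.0, 'width': 0.09421298447166478}
```

View pics/top0.png

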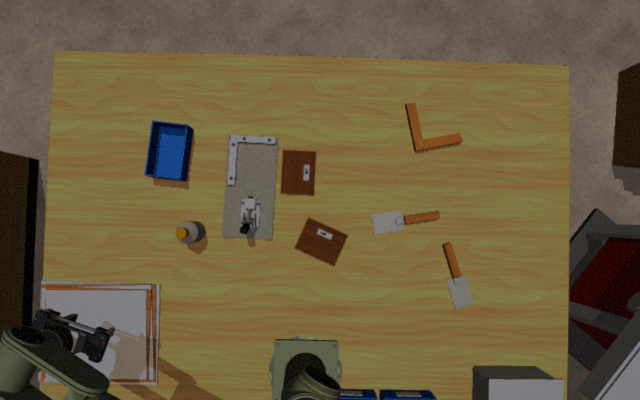

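View pics/side0.png

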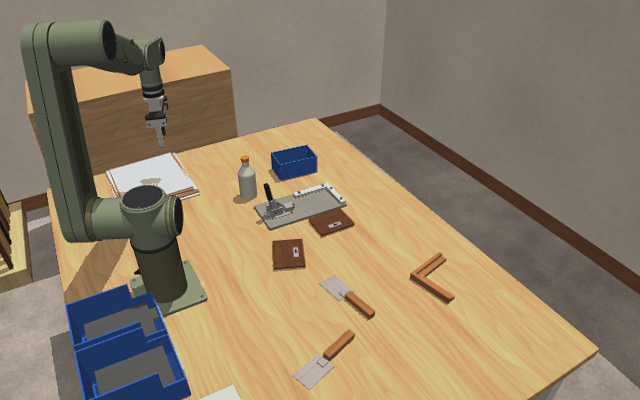

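The top view shows:
- the jig at about (250,187), with its fences up and left, so jig x ≈ world +x
- the wanted plaque at (299,172) and the decoy plaque at (321,241)
- the wanted lifter at (405,220), blade to the left (+y), and the decoy lifter at (457,275)
- the corner sample at (430,130), glue at (190,232) and bin at (170,150)

Next I'll segment these and cast rays.

```bash
cat > h.py <<'E'
from cell import r
import cv2, numpy as np
M={n:r.camera_model(n) for n in("side","top")}
def ray(n,p):
    m=M[n];K=np.array(m["mtx"]);T=np.array(m["cam_to_world"])
    u=cv2.undistortPoints(np.array(p,float).reshape(-1,1,2),K,np.array([m["k1"],0,0,0,0])).reshape(-1,2)
    d=np.c_[u[:,0],-u[:,1],-np.ones(len(u))]@T[:3,:3].T
    return T[:3,3],d
def plane(n,p,z):
    o,d=ray(n,p); return o+d*((z-o[2])/d[:,2])[:,None]
def proj(n,P):
    m=M[n];T=np.array(m["cam_to_world"]);q=(np.atleast_2d(P)-T[:3,3])@T[:3,:3]
    u=np.c_[q[:,0],-q[:,1]]/-q[:,2:];u=u*(1+m["k1"]*(u**2).sum(1))[:,None]
    return u@np.array(m["mtx"])[:2,:2].T+np.array(m["mtx"])[:2,2]
def tri(pt,ps):
    o1,d1=ray("top",[pt]);o2,d2=ray("side",[ps])
    A=np.c_[d1[0],-d2[0]];k=np.linalg.lstsq(A,o2-o1,rcond=None)[0]
    a=o1+k[0]*d1[0];b=o2+k[1]*d2[0];return (a+b)/2,np.linalg.norm(a-b)
def blobs(im,lo,hi,roi,minA=30):
    x0,y0,x1,y1=roi;c=im[y0:y1,x0:x1];c=cv2.resize(c,None,fx=4,fy=4,interpolation=cv2.INTER_CUBIC)
    k=cv2.inRange(cv2.cvtColor(c,cv2.COLOR_BGR2HSV),lo,hi);k=cv2.morphologyEx(k,cv2.MORPH_CLOSE,np.ones((9,9)))
    cs=cv2.findContours(k,cv2.RETR_EXTERNAL,cv2.CHAIN_APPROX_NONE)[0]
    return [((q.reshape(-1,2)+.5)/4-.5+[x0,y0]) for q in cs if cv2.contourArea(q)>minA*16]
def rect(P): # world xy of contour -> centre,size,corners
    b=cv2.minAreaRect((P[:,:2]*1000).astype(np.float32));return b,cv2.boxPoints(b)
E
python3 - <<'E'
from h import *
t=cv2.imread("pics/top0.png");s=cv2.imread("pics/side0.png")
ht=cv2.cvtColor(t,cv2.COLOR_BGR2HSV);hs=cv2.cvtColor(s,cv2.COLOR_BGR2HSV)
for n,p in dict(plq=(290,180),wood=(340,180),bed=(250,170),fence=(232,160),blade=(386,223),hand=(425,217)).items(): print(n,ht[p[1],p[0]])
for n,p in dict(plq=(345,222),wood=(380,240),bed=(300,205),blade=(332,287),hand=(360,305)).items(): print("s",n,hs[p[1],p[0]])
cv2.imwrite("pics/t1.png",cv2.resize(t[120:270,215:445],None,fx=3.4,fy=3.4,interpolation=cv2.INTER_CUBIC))
cv2.imwrite("pics/s1.png",cv2.resize(s[165:325,225:425],None,fx=3.7,fy=3.7,interpolation=cv2.INTER_CUBIC))
E
```

```text
plq [ 13 188  76]
wood [ 20 145 127]
bed [ 18  36 107]
fence [116  15 135]
blade [  8   8 129]
hand [ 15 204 124]
s plq [ 10 140 106]
s wood [ 19 111 212]
s bed [ 22  29 157]
s blade [ 13  22 182]
s hand [ 13 150 185]
```

View pics/t1.png

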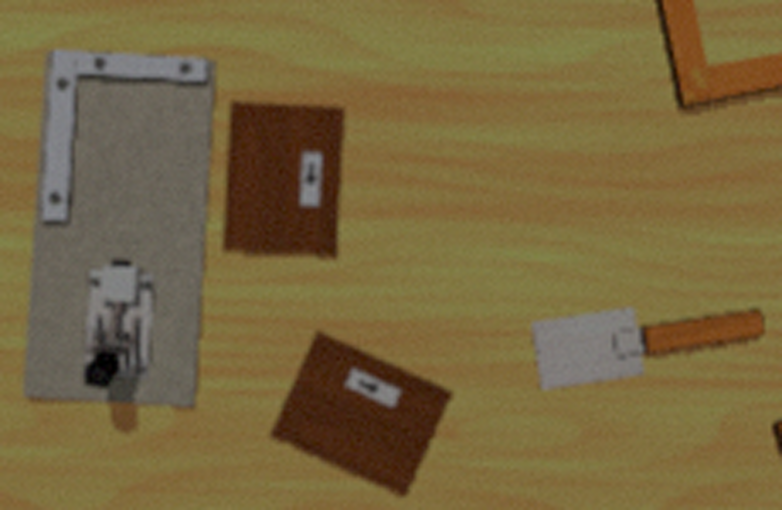

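View pics/s1.png

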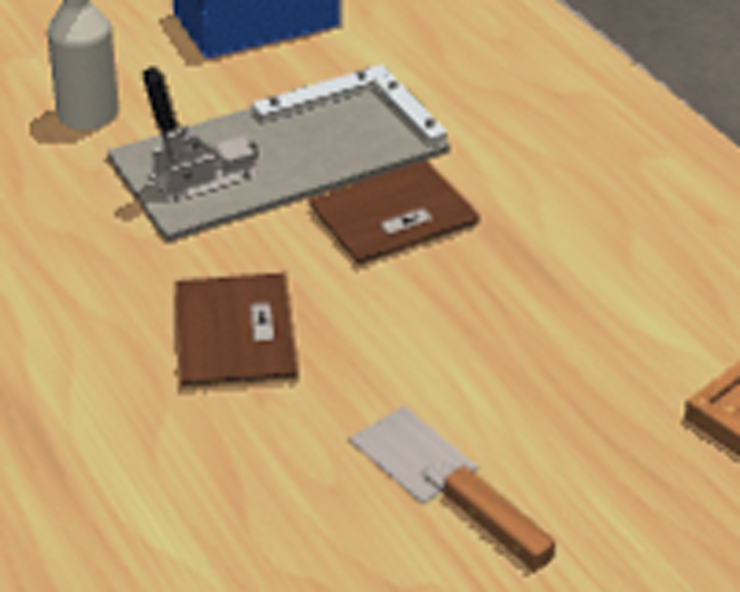

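The crops show the jig (full-image top view (223..278, 135..240)), the plaque (281..316, 150..196) with a visible gap to the step, and the lifter with its blade edge at x≈372 and handle end at x≈440. I'll fit rectangles and triangulate heights.

Run:
```python
from h import *
t=cv2.imread("pics/top0.png");s=cv2.imread("pics/side0.png")
def rep(n,im,lo,hi,roi,z,cam,A=60):
    for c in blobs(im,lo,hi,roi,A):
        b,c4=rect(plane(cam,c,z)); print(n,cam,np.round(b[0],1),np.round(b[1],1),round(b[2],1),np.round(c4).tolist())
rep("plq",t,(0,150,20),(16,255,100),(276,142,322,202),.014,"top")
rep("jig",t,(0,0,20),(180,90,255),(215,128,283,247),.010,"top")
rep("blade",t,(0,0,20),(180,80,255),(365,200,408,242),.002,"top")
rep("hand",t,(0,172,20),(17,255,255),(398,200,446,232),.022,"top")
rep("plq",s,(0,125,10),(14,255,135),(308,205,358,240),.014,"side")
rep("blade",s,(0,0,20),(180,60,255),(312,270,356,302),.002,"side")
rep("hand",s,(0,130,20),(15.5,255,215),(340,285,380,322),.022,"side",40)
# keyhole steel & handle centroid triangulation
def cen(im,lo,hi,roi,A):
    c=max(blobs(im,lo,hi,roi,A),key=len);m=cv2.moments(c.astype(np.float32));return (m["m10"]/m["m00"],m["m01"]/m["m00"])
for n,a,b in(("keyhole",((0,0,20),(180,90,255),(295,160,315,185),8),((0,0,20),(180,75,255),(322,218,345,232),8)),
 ("blade",((0,0,20),(180,80,255),(365,200,408,242),60),((0,0,20),(180,60,255),(312,270,356,302),60))):
    p,q=cen(t,*a),cen(s,*b);print(n,np.round(p,1),np.round(q,1),*[np.round(v,4) for v in tri(p,q)])
```

```text
plq top [592.9  35.3] [100.5 132.9] 88.5 [[525.0, -13.0], [658.0, -17.0], [661.0, 84.0], [528.0, 87.0]]
jig top [548.5 178.7] [151.8 309.7] 88.0 [[391.0, 108.0], [701.0, 98.0], [706.0, 249.0], [396.0, 260.0]]
blade top [ 452.3 -238.9] [62.1 97.7] 10.1 [[413.0, -196.0], [430.0, -292.0], [491.0, -282.0], [474.0, -185.0]]
hand top [ 468.2 -336. ] [ 25.2 104.3] 9.7 [[447.0, -287.0], [465.0, -390.0], [489.0, -385.0], [472.0, -282.0]]
plq side [592.9  34. ] [106.9 133.3] 89.2 [[525.0, -19.0], [659.0, -20.0], [660.0, 87.0], [527.0, 88.0]]
blade side [ 452.  -236.4] [61.  92.5] 10.1 [[414.0, -196.0], [430.0, -287.0], [490.0, -277.0], [474.0, -186.0]]
hand side [ 464.8 -343.5] [ 33.4 113. ] 9.3 [[439.0, -290.0], [457.0, -402.0], [490.0, -397.0], [472.0, -285.0]]
keyhole [306.  172.2] [334.2 224.2] [0.5937 0.0117 0.0158] 0.0008
blade [387.6 221.9] [335.7 287.1] [ 0.4511 -0.2371  0.0034] 0.002
```

Emit:
carry_out(
  rows=[
    [0.035,-0.06,0.004,0,0,-0.0912],
    [0.035,-0.06,0.004,0,0,-0.0912],
    [0.035,-0.06,0.004,0,0,-0.0912],
    [0.035,-0.06,0.004,0,0,-0.0912],
    [0.035,-0.06,0.004,0,0,-0.0912],
    [0.035,-0.06,0.004,0,0,-0.0912],
    [0.014,-0.06,-0.01,0,0,-0.0912],
    [0.014,-0.06,-0.01,0,0,-0.0912],
    [0.014,-0.06,-0.01,0,0,-0.0912],
    [0.014,-0.06,-0.01,0,0,-0.0912],
    [0.014,-0.06,-0.01,0,0,-0.0912],
    [0.014,-0.06,-0.01,0,0,-0.0912],
  ],
  gripper=0.06,
)

```text
clock: 1.6
tool_pos: [0.4446, -0.1367, 0.1835]
tool_rot: [0.645, 0.764, 0.0, -0.0]
force: [1.9, 0.1, 0.1]
width: 0.0599
grasp_force: 0.0
```

Emit:
carry_out(
  rows=[
    [0,-0.05,-0.02,0,0,0],
    [0,-0.05,-0.03,0,0,0],
    [-0.001,-0.042,-0.04,0,0,0],
    [0,0,-0.03,0,0,0],
    [0,0,0,0,0,0],
    [0,0,0,0,0,0],
  ],
)

```text
clock: 2.35
tool_pos: [0.4441, -0.2767, 0.0648]
tool_rot: [0.643, 0.766, 0.0, 0.0]
force: [-0.7, -0.4, 1.1]
width: 0.0596
grasp_force: 0.0
```

Emit:
carry_out(
  rows=[
    [0.0105,-0.0187,0,0,0,0],
    [0.0105,-0.0187,0,0,0,0],
    [0,0,-0.02,0,0,0],
    [0,0,-0.015,0,0,0],
    [0,0,-0.01,0,0,0],
    [0,0,0,0,0,0],
  ],
)

```text
clock: 3.1
tool_pos: [0.4642, -0.3133, 0.0184]
tool_rot: [0.643, 0.766, 0.0, -0.001]
force: [0.2, -1.0, 0.2]
width: 0.0602
grasp_force: 0.0
```

Emit:
carry_out(
  rows=[
    [0,0,0,0,0,0],
    [0,0,0,0,0,0],
    [0,0,0,0,0,0],
    [0,0,0,0,0,0],
  ],
  gripper=0.0,
)

```text
clock: 3.6
tool_pos: [0.4648, -0.3143, 0.0193]
tool_rot: [0.644, 0.765, 0.0, 0.0]
force: [0.0, 0.7, -0.3]
width: 0.0237
grasp_force: 30.4
```

Emit:
carry_out(
  rows=[
    [0,0,0.015,0,0,0],
    [0,0,0.025,0,0,0],
    [0.02,0.02,0,0,0,-0.034],
    [0.02,0.025,0,0,0,-0.034],
    [0.02,0.025,0,0,0,-0.034],
    [0.02,0.025,0,0,0,-0.034],
    [0.02,0.025,0,0,0,-0.034],
    [0.0232,0.0243,0,0,0,-0.034],
    [0,0,0,0,0,0],
    [0,0,0,0,0,0],
  ],
)

```text
clock: 4.85
tool_pos: [0.5875, -0.1701, 0.0593]
tool_rot: [0.718, 0.696, -0.0, 0.0]
force: [0.8, -0.5, -1.5]
width: 0.024
grasp_force: 30.0
```

Run:
```python
from h import *
t=r.grab_frame("top");s=r.grab_frame("side");cv2.imwrite("pics/t2.png",t);cv2.imwrite("pics/s2.png",s)
S=r.sense();print(S["tool_pos"],S["tool_rot"],S["force"])
c=cv2.resize(t[120:250,215:375],None,fx=3,fy=3,interpolation=cv2.INTER_CUBIC)
d=cv2.resize(s[165:295,225:385],None,fx=3,fy=3,interpolation=cv2.INTER_CUBIC)
cv2.imwrite("pics/v2.png",cv2.resize(np.hstack([c,d]),(800,325)))
```

```text
[ 0.58712618 -0.1705678   0.05910493] [ 7.18398130e-01  6.95632110e-01 -2.64511432e-04 -1.55795153e-04] [-0.56815863 -0.38249298 -2.2928269 ]
```

View pics/v2.png

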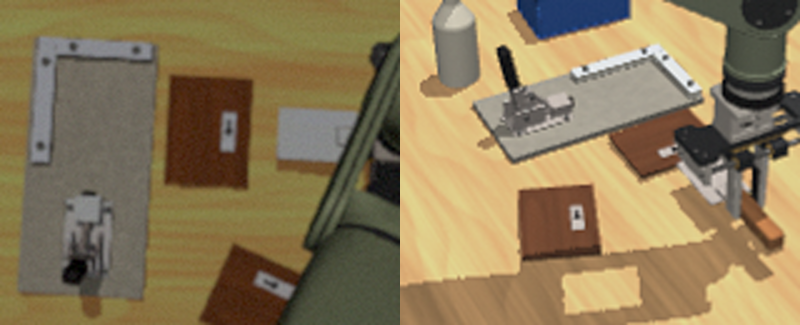

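The blade points squarely at the plaque's -y edge (blade edge at about (277,135) in the crop, plaque edge at about (250,130)). I'll check the tip position and pitch numerically.

Run:
```python
from h import *
t=cv2.imread("pics/t2.png");s=cv2.imread("pics/s2.png")
for z in(.036,.041):
  for c in blobs(t,(0,0,20),(180,90,255),(322,158,352,190),60):
    b,c4=rect(plane("top",c,z));print(z,np.round(b[1],1),round(b[2],1),np.round(c4,1).tolist(),np.round([c[:,0].min(),c[:,1].min(),c[:,1].max()],1))
# expected tip corner projections for tip z .040 in side view
for z in (.035,.04,.045): print(z,proj("side",[[.561,-.0456,z],[.621,-.0466,z]]).round(1).tolist())
for c in blobs(s,(0,0,60),(180,70,255),(352,215,375,255),20): 
  i=c[:,0].argmin();j=c[:,1].argmin();k=c[:,1].argmax();print(c[i].round(1),c[j].round(1),c[k].round(1))
```

```text
0.036 [79.5 77.3] 88.5 [[544.5, -123.0], [621.7999877929688, -125.0], [623.7999877929688, -45.5], [546.5, -43.5]] [324.9 162.1 189.4]
0.041 [79.2 77.1] 88.5 [[544.2000122070312, -122.5], [621.2000122070312, -124.5], [623.2000122070312, -45.29999923706055], [546.2000122070312, -43.29999923706055]] [324.9 162.1 189.4]
0.035 [[334.8, 232.1], [350.3, 226.7]]
0.04 [[334.9, 231.0], [350.3, 225.5]]
0.045 [[334.9, 229.8], [350.4, 224.3]]
[351.6 226.6] [351.6 226.6] [358.6 251.9]
[361.1 225.1] [374.1 220.4] [368.9 247.1]
[351.6 214.6] [351.6 214.6] [356.9 222.1]
```

Emit:
carry_out(
  rows=[
    [0,0,-0.013,0,0,0],
    [0,0,-0.013,0,0,0],
    [0,0,-0.012,0,0,0],
    [0,0,0,0,0,0],
    [0,0.012,0,0,0,0],
    [0,0.012,0,0,0,0],
    [0,0.008,0,0,0,0],
    [0,0,0,0,0,0],
  ],
)

```text
clock: 5.95
tool_pos: [0.5879, -0.1367, 0.0211]
tool_rot: [0.718, 0.696, -0.0, 0.0]
force: [0.4, -0.6, -2.2]
width: 0.0238
grasp_force: 30.0
```

Emit:
carry_out(
  rows=[
    [0,0.003,0,0,0,0],
    [0,0.003,0,0,0,0],
    [0,0.003,0,0,0,0],
    [0,0.003,0,0,0,0],
    [0,0.003,0,0,0,0],
    [0,0,0,0,0,0],
  ],
)

```text
clock: 6.7
tool_pos: [0.5878, -0.1223, 0.0209]
tool_rot: [0.718, 0.696, 0.0, -0.0]
force: [1.0, 0.4, -2.8]
width: 0.0238
grasp_force: 30.0
```

```bash
cat > look.py <<'E'
from h import *
import sys
t=r.grab_frame("top");s=r.grab_frame("side");n=sys.argv[1]
cv2.imwrite(f"pics/t{n}.png",t);cv2.imwrite(f"pics/s{n}.png",s)
c=cv2.resize(t[120:250,215:375],None,fx=3,fy=3,interpolation=cv2.INTER_CUBIC)
d=cv2.resize(s[165:295,225:385],None,fx=3,fy=3,interpolation=cv2.INTER_CUBIC)
cv2.imwrite(f"pics/v{n}.png",cv2.resize(np.hstack([c,d]),(800,325)))
S=r.sense();print(S["clock"],S["tool_pos"].round(4),S["tool_rot"].round(4),S["force"].round(2),S["ft_torque"].round(3))
for z in(.014,.024):
  for c in blobs(t,(0,150,20),(16,255,100),(255,142,322,202),60):
    b,c4=rect(plane("top",c,z));print(z,np.round(b[0],1),np.round(b[1],1),round(b[2],1),np.round(c4,1).tolist())
E
python3 look.py 3
```

```text
6.8 [ 0.5878 -0.1225  0.0209] [ 7.181e-01  6.960e-01  0.000e+00 -2.000e-04] [ 0.16  0.68 -1.64] [-0.14   0.053  0.011]
0.014 [592.5  46. ] [ 98.9 133.3] 88.3 [[524.4000244140625, -1.399999976158142], [657.5999755859375, -5.400000095367432], [660.5999755859375, 93.5], [527.4000244140625, 97.5]]
0.024 [591.5  45.8] [ 98.2 132.3] 88.3 [[523.9000244140625, -1.2000000476837158], [656.2000122070312, -5.199999809265137], [659.0999755859375, 92.9000015258789], [526.9000244140625, 96.9000015258789]]
```

Emit:
carry_out(
  rows=[
    [0,0.003,0,0,0,0],
    [0,0.003,0,0,0,0],
    [0,0.002,0,0,0,0],
    [0,0,0,0,0,0],
  ],
)

```text
clock: 7.3
tool_pos: [0.5879, -0.1147, 0.021]
tool_rot: [0.718, 0.696, -0.0, -0.0]
force: [0.2, -0.5, -2.7]
width: 0.0237
grasp_force: 30.0
```

```bash
python3 look.py 4
```

```text
7.4 [ 0.5878 -0.1147  0.021 ] [ 7.181e-01  6.959e-01  0.000e+00 -1.000e-04] [ 0.1   0.13 -2.93] [-0.262  0.11   0.035]
0.014 [592.7  51.4] [ 98.  133.6] 87.6 [[523.9000244140625, 5.199999809265137], [657.4000244140625, -0.4000000059604645], [661.4000244140625, 97.5999984741211], [527.9000244140625, 103.0999984741211]]
0.024 [591.7  51.1] [ 97.3 132.7] 87.6 [[523.4000244140625, 5.300000190734863], [655.9000244140625, -0.20000000298023224], [660.0, 97.0], [527.4000244140625, 102.5]]
```

Emit:
carry_out(
  rows=[
    [0,0.001,0.0075,0,0,0],
    [0,0.001,0.0075,0,0,0],
    [0,0.0025,0.0072,0,0,0],
    [0,0.0025,0.0072,0,0,0],
    [0,0.0036,0.0065,0,0,0],
    [0,0.0036,0.0065,0,0,0],
    [0,0,0,0,0,0],
  ],
)

```text
clock: 8.28
tool_pos: [0.5883, -0.1003, 0.0642]
tool_rot: [0.718, 0.696, 0.0, 0.0]
force: [-0.2, -1.1, -1.7]
width: 0.024
grasp_force: 30.0
```

```bash
python3 look.py 5
```

```text
8.375 [ 0.588  -0.1005  0.0635] [7.181e-01 6.959e-01 1.000e-04 2.000e-04] [ 1.71 -1.28 -1.44] [-0.517 -0.001 -0.079]
0.014 [592.3  55.2] [144.5  98.4] 1.6 [[518.7000122070312, 102.30000305175781], [521.5, 4.0], [666.0, 8.100000381469727], [663.2000122070312, 106.4000015258789]]
0.024 [591.3  54.9] [143.5  97.7] 1.6 [[518.2000122070312, 101.69999694824219], [521.0, 4.099999904632568], [664.4000244140625, 8.100000381469727], [661.7000122070312, 105.80000305175781]]
```

View pics/v5.png

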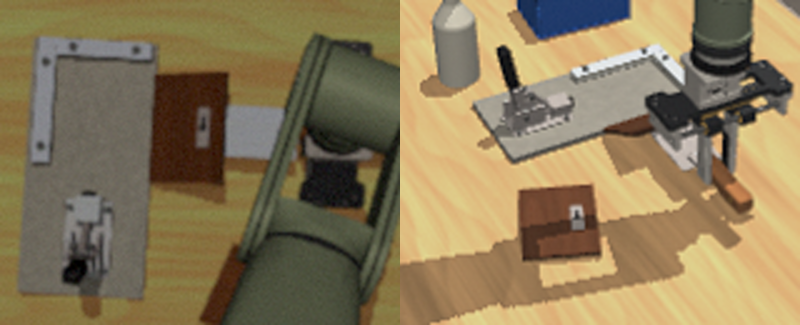

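The plaque is tilting properly: its far edge is at the step (crop x≈152) and its raised edge (x≈227) sits on the blade. I'll continue the arc.

Emit:
carry_out(
  rows=[
    [0,0.0046,0.0058,0,0,0],
    [0,0.0046,0.0058,0,0,0],
    [0,0.0052,0.0052,0,0,0],
    [0,0.0052,0.0052,0,0,0],
    [0,0.006,0.004,0,0,0],
    [0,0.006,0.004,0,0,0],
    [0,0.006,0.002,0,0,0],
    [0,0.006,0.002,0,0,0],
    [0,0,0,0,0,0],
  ],
)

```text
clock: 9.5
tool_pos: [0.5878, -0.0564, 0.0974]
tool_rot: [0.718, 0.696, 0.0, -0.0]
force: [-0.0, 0.0, -0.9]
width: 0.0237
grasp_force: 30.0
```

```bash
python3 look.py 6
```

```text
9.6 [ 0.5877 -0.0569  0.0972] [ 7.18e-01  6.96e-01 -1.00e-04 -1.00e-04] [ 0.19 -0.74 -1.39] [-0.196  0.074 -0.02 ]
0.014 [593.2  83.5] [ 40.  155.5] 89.9 [[515.5, 63.599998474121094], [670.9000244140625, 63.29999923706055], [671.0, 103.30000305175781], [515.5999755859375, 103.5999984741211]]
0.024 [592.2  83. ] [ 39.7 154.4] 89.9 [[515.0, 63.29999923706055], [669.4000244140625, 63.0], [669.4000244140625, 102.69999694824219], [515.0999755859375, 103.0]]
```

View pics/v6.png

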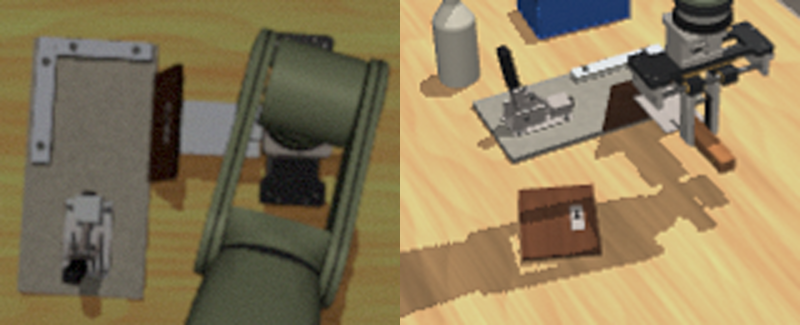

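Emit:
carry_out(
  rows=[
    [0,0.008,0,0,0,0],
    [0,0.008,-0.001,0,0,0],
    [0,0.01,-0.001,0,0,0],
    [0,0.014,0,0,0,0],
    [0,0.016,0,0,0,0],
    [0,0,0,0,0,0],
    [0,0,0,0,0,0],
    [0,0,0,0,0,0],
  ],
)

```text
clock: 10.6
tool_pos: [0.5879, -0.0014, 0.0955]
tool_rot: [0.718, 0.696, -0.0, 0.0]
force: [0.0, -0.0, -1.1]
width: 0.0237
grasp_force: 30.0
```

```bash
python3 look.py 7
```

```text
10.7 [ 0.5879 -0.0015  0.0954] [ 7.184e-01  6.957e-01 -0.000e+00  1.000e-04] [-0.07  1.25 -1.28] [-0.091  0.062 -0.005]
0.014 [597.3 138.6] [ 58.7 128.2] 89.1 [[532.7000122070312, 110.30000305175781], [660.9000244140625, 108.19999694824219], [661.9000244140625, 166.89999389648438], [533.7000122070312, 169.0]]
0.024 [596.2 137.7] [ 58.3 127.3] 89.1 [[532.0999755859375, 109.5999984741211], [659.4000244140625, 107.5999984741211], [660.4000244140625, 165.8000030517578], [533.0999755859375, 167.89999389648438]]
```

View pics/v7.png

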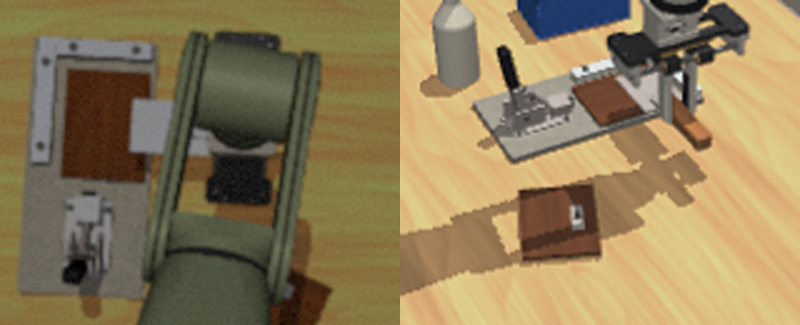

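The plaque has landed face up on the bed, about 12 mm short of the side fence (crop (65..150, 70..180)). I'll back off, lower the blade to edge height and push.

Emit:
carry_out(
  rows=[
    [0,-0.015,0,0,0,0],
    [0,-0.02,0,0,0,0],
    [0,-0.02,0,0,0,0],
    [0,-0.01,-0.015,0,0,0],
    [0,0,-0.02,0,0,0],
    [0,0,-0.018,0,0,0],
    [0,0,-0.01,0,0,0],
    [0,0,0,0,0,0],
  ],
)

```text
clock: 11.7
tool_pos: [0.5868, -0.0652, 0.0308]
tool_rot: [0.718, 0.696, -0.001, -0.001]
force: [0.6, 0.0, -1.3]
width: 0.0235
grasp_force: 30.0
```

```bash
sed -i 's/(255,142,322,202)/(228,138,322,202)/' look.py; python3 look.py 8
python3 - <<'E'
from h import *
t=cv2.imread("pics/t8.png")
# fences: bright low-sat; bed: hue~18 S36 V107
for c in blobs(t,(90,0,118),(180,40,255),(222,130,285,192),30):
    for z in (.022,): b,c4=rect(plane("top",c,z));print(np.round(b[0]),np.round(b[1]),b[2],np.round(c4).tolist())
E
```

```text
11.8 [ 0.5883 -0.0657  0.0326] [7.179e-01 6.962e-01 2.000e-04 2.000e-04] [-0.46  0.44 -1.78] [-0.061  0.064 -0.063]
0.014 [597.9 157.8] [ 97.4 128.1] 88.4 [[532.4000244140625, 110.9000015258789], [660.5, 107.30000305175781], [663.2999877929688, 204.60000610351562], [535.2000122070312, 208.3000030517578]]
0.024 [596.8 156.8] [ 96.7 127.2] 88.4 [[531.9000244140625, 110.19999694824219], [659.0, 106.5999984741211], [661.7999877929688, 203.3000030517578], [534.5999755859375, 206.89999389648438]]
[624. 176.] [134. 147.] 87.96556854248047 [[548.0, 112.0], [695.0, 107.0], [700.0, 241.0], [553.0, 246.0]]
```

Emit:
carry_out(
  rows=[
    [0.002,0.012,0,0,0,0],
    [0.002,0.016,0,0,0,0],
    [0.001,0.014,0,0,0,0],
    [0,0.004,0,0,0,0],
    [0,0.004,0,0,0,0],
    [0,0.004,0,0,0,0],
    [0,0.003,0,0,0,0],
    [0,0,0,0,0,0],
  ],
)

```text
clock: 12.8
tool_pos: [0.5928, -0.0089, 0.0324]
tool_rot: [0.718, 0.696, 0.0, -0.0]
force: [-0.0, 0.8, -0.8]
width: 0.0238
grasp_force: 30.0
```

Emit:
carry_out(
  rows=[
    [0,0.0015,0,0,0,0],
    [0,0.0015,0,0,0,0],
    [0,0,0,0,0,0],
  ],
)

```text
clock: 13.18
tool_pos: [0.5929, -0.006, 0.0324]
tool_rot: [0.718, 0.696, 0.0, -0.0]
force: [-0.1, -0.8, -0.7]
width: 0.0238
grasp_force: 30.0
```

```bash
python3 look.py 9
```

```text
13.275 [ 0.5929 -0.0059  0.0324] [ 7.182e-01  6.959e-01  1.000e-04 -0.000e+00] [ 0.29 -1.12 -1.59] [-0.258  0.07  -0.001]
0.014 [598.2 168.8] [ 98.4 128. ] 88.1 [[532.7000122070312, 121.80000305175781], [660.5999755859375, 117.5], [663.7999877929688, 215.89999389648438], [535.9000244140625, 220.10000610351562]]
0.024 [597.2 167.7] [ 97.7 127.1] 88.1 [[532.0999755859375, 121.0], [659.0999755859375, 116.80000305175781], [662.2999877929688, 214.5], [535.2999877929688, 218.6999969482422]]
```

Moved 11 mm with little force so far. I'll keep pushing until the fence resists.

Emit:
carry_out(
  rows=[
    [0,0.0015,0,0,0,0],
    [0,0.001,0,0,0,0],
    [0,0,0,0,0,0],
  ],
)

```text
clock: 13.65
tool_pos: [0.5929, -0.0034, 0.0324]
tool_rot: [0.718, 0.696, 0.0, -0.0]
force: [-1.5, -0.5, -0.8]
width: 0.0239
grasp_force: 30.0
```

Emit:
carry_out(
  rows=[
    [0,0.0015,0,0,0,0],
    [0,0,0,0,0,0],
  ],
)

```text
clock: 13.9
tool_pos: [0.5928, -0.002, 0.0324]
tool_rot: [0.718, 0.696, -0.0, 0.0]
force: [0.1, -1.9, -1.8]
width: 0.0239
grasp_force: 30.0
```

```bash
python3 look.py 10
```

```text
14.0 [ 0.5928 -0.002   0.0324] [ 0.7181  0.6959 -0.     -0.    ] [-0.32 -0.29 -2.07] [-0.283  0.045  0.006]
0.014 [598.3 172.3] [ 97.7 128. ] 87.9 [[532.5, 125.80000305175781], [660.4000244140625, 121.0999984741211], [664.0, 218.8000030517578], [536.0999755859375, 223.5]]
0.024 [597.2 171.2] [ 97.  127.1] 87.9 [[532.0, 125.0], [658.9000244140625, 120.4000015258789], [662.5, 217.39999389648438], [535.5, 222.0]]
```

Emit:
carry_out(
  rows=[
    [0,0.0015,0,0,0,0],
    [0,0,0,0,0,0],
  ],
)

```text
clock: 14.25
tool_pos: [0.5929, -0.0019, 0.0326]
tool_rot: [0.718, 0.696, -0.001, 0.001]
force: [-0.6, -5.1, -0.9]
width: 0.0243
grasp_force: 30.0
```

Emit:
carry_out(
  rows=[
    [0,0.0015,0,0,0,0],
    [0,0,0,0,0,0],
  ],
)

```text
clock: 14.5
tool_pos: [0.593, -0.0018, 0.0328]
tool_rot: [0.718, 0.696, -0.002, 0.002]
force: [-1.2, -9.0, -0.0]
width: 0.0235
grasp_force: 30.0
```

```bash
python3 look.py 11
```

```text
14.6 [ 0.593  -0.0018  0.0328] [ 0.7179  0.6961 -0.0016  0.0017] [-1.32 -8.81  0.54] [-1.616  0.299  0.038]
0.014 [598.1 172.1] [ 97.5 128.1] 88.2 [[532.5999755859375, 125.5], [660.5999755859375, 121.4000015258789], [663.7000122070312, 218.8000030517578], [535.7000122070312, 222.89999389648438]]
0.024 [597.1 171.1] [ 96.8 127.2] 88.2 [[532.0, 124.69999694824219], [659.0999755859375, 120.69999694824219], [662.2000122070312, 217.39999389648438], [535.0999755859375, 221.39999389648438]]
```

View pics/v11.png

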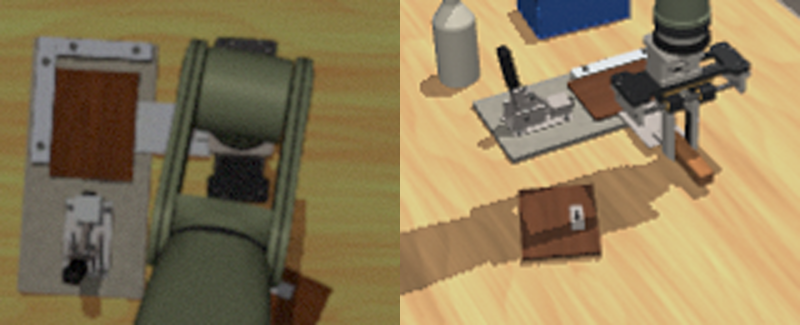

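The plaque is flush with the side fence (blade pressing with 9 N, fence line at crop x≈52). Now I'll back off and lay the lifter down on clear bench.

Emit:
carry_out(
  rows=[
    [0,-0.008,0,0,0,0],
    [0,-0.025,0,0,0,0],
    [0,-0.04,0,0,0,0],
    [0,-0.04,0,0,0,0],
    [0,-0.03,0,0,0,0],
    [0,-0.022,0,0,0,0],
    [0,0,0,0,0,0],
    [0,0,-0.006,0,0,0],
    [0,0,-0.005,0,0,0],
    [0,0,0,0,0,0],
    [0,0,-0.0015,0,0,0],
    [0,0,0,0,0,0],
  ],
)

```text
clock: 16.1
tool_pos: [0.5929, -0.1638, 0.0199]
tool_rot: [0.718, 0.696, 0.0, -0.0]
force: [0.4, -0.1, -1.5]
width: 0.0239
grasp_force: 30.0
```

Emit:
carry_out(
  rows=[
    [0,0,-0.0005,0,0,0],
    [0,0,0,0,0,0],
  ],
)

```text
clock: 16.35
tool_pos: [0.5929, -0.1641, 0.0195]
tool_rot: [0.718, 0.696, 0.0, 0.0]
force: [-0.6, 0.2, -1.2]
width: 0.0237
grasp_force: 30.0
```

Emit:
carry_out(
  rows=[
    [0,0,0,0,0,0],
    [0,0,0,0,0,0],
    [0,0,0,0,0,0],
    [0,0,0.02,0,0,0],
    [0,0,0.04,0,0,0],
    [0,0,0.05,0,0,0],
    [0,0,0.05,0,0,0],
    [0,0,0.05,0,0,0],
    [0,0,0,0,0,0],
  ],
  gripper=0.06,
)

```text
clock: 17.48
tool_pos: [0.5964, -0.1654, 0.2376]
tool_rot: [0.718, 0.696, 0.003, 0.006]
force: [-0.2, 0.2, -0.6]
width: 0.0597
grasp_force: 0.0
```

Run:
```python
from h import *
t=cv2.imread("pics/top0.png");s=cv2.imread("pics/side0.png")
def bl(im,roi,A):
    c=max(blobs(im,(0,0,0),(180,255,45),roi,A),key=len);x,y=c.mean(0);return c,(x,y)
ct,pt=bl(t,(235,215,258,240),8);cs,ps=bl(s,(258,178,280,206),8)
print("top bbox",ct.min(0),ct.max(0),"side",cs.min(0),cs.max(0))
print("centroid tri",*[np.round(v,4) for v in tri(pt,ps)])
print("top box at z.143",plane("top",[ct.min(0),ct.max(0),pt],.143).round(4).tolist())
P=np.array([[.4198,.1782,.143],[.432,.178,.0725],[.4396,.1775,.031]])
print("exp handle tip,root,pivot top",proj("top",P).round(1).tolist(),"side",proj("side",P).round(1).tolist())
t=r.grab_frame("top");cv2.imwrite("pics/t12.png",t)
S=r.sense();print(S["joints"].round(3),S["tool_pos"])
for c in blobs(t,(0,0,20),(180,80,255),(310,150,360,200),40):
    b,c4=rect(plane("top",c,.002));print("blade",np.round(b[1]),b[2],np.round(c4).tolist())
```

```text
top bbox [239.875 221.875] [251.875 233.125] side [263.625 183.375] [271.875 200.875]
centroid tri [0.4259 0.1757 0.1104] 0.0054
top box at z.143 [[0.4419, 0.1871, 0.143], [0.4124, 0.1538, 0.143], [0.4289, 0.1707, 0.143]]
exp handle tip,root,pivot top [[242.9, 230.2], [246.2, 225.4], [248.2, 222.6]] side [[265.9, 184.2], [270.4, 200.0], [273.2, 208.9]]
[-0.41   0.281  1.426 -0.     1.427 -0.379] [ 0.59457884 -0.16470202  0.23393843]
blade [114. 110.] 88.41375732421875 [[515.0, -151.0], [625.0, -154.0], [628.0, -40.0], [519.0, -37.0]]
```

The handle's midpoint triangulates to (0.426, 0.176, 0.110), which agrees with the jig pose. I'll move to the handle's -x side with the fingers closed.

Emit:
carry_out(
  rows=[
    [-0.025,0.04,0,0,0,0],
    [-0.025,0.04,0,0,0,0],
    [-0.025,0.04,0,0,0,0],
    [-0.025,0.04,0,0,0,0],
    [-0.025,0.04,0,0,0,0],
    [-0.025,0.04,0,0,0,0],
    [-0.025,0.04,0,0,0,0],
    [-0.02,0.04,0,0,0,0],
    [-0.015,0.022,0,0,0,0],
    [0,0,0,0,0,0],
    [0,0,0,0,0,0],
  ],
  gripper=0.0,
)

```text
clock: 18.9
tool_pos: [0.3826, 0.1774, 0.2287]
tool_rot: [0.718, 0.696, -0.001, -0.0]
force: [-0.4, 0.2, 0.0]
width: 0.0005
grasp_force: 0.0
```

Emit:
carry_out(
  rows=[
    [0,0,-0.03,0,0,0],
    [0,0,-0.035,0,0,0],
    [0,0,-0.03,0,0,0],
    [0,0,0,0,0,0],
    [0.008,0,0,0,0,0],
    [0.008,0,0,0,0,0],
    [0.01,0,0,0,0,0],
    [0.01,0,0,0,0,0],
    [0,0,0,0,0,0],
  ],
)

```text
clock: 20.02
tool_pos: [0.4197, 0.1781, 0.1346]
tool_rot: [0.718, 0.696, 0.0, 0.0]
force: [-0.7, -0.1, 1.9]
width: 0.0002
grasp_force: 0.7
```

Emit:
carry_out(
  rows=[
    [0.009,0,0,0,0,0],
    [0.009,0,-0.001,0,0,0],
    [0.009,-0.001,-0.002,0,0,0],
    [0.009,0,-0.003,0,0,0],
    [0.009,-0.001,-0.004,0,0,0],
    [0.009,0,-0.005,0,0,0],
    [0,0,0,0,0,0],
  ],
)

```text
clock: 20.9
tool_pos: [0.4734, 0.1758, 0.1188]
tool_rot: [0.718, 0.696, -0.0, 0.0]
force: [-0.9, -0.0, 1.1]
width: 0.0011
grasp_force: 0.8
```

Emit:
carry_out(
  rows=[
    [0.006,-0.001,-0.005,0,0,0],
    [0.006,0,-0.006,0,0,0],
    [0.005,0,-0.006,0,0,0],
    [0.004,0,-0.005,0,0,0],
    [0,0,0,0,0,0],
  ],
)

```text
clock: 21.52
tool_pos: [0.4933, 0.1748, 0.0963]
tool_rot: [0.718, 0.696, -0.001, -0.001]
force: [0.0, -0.1, -0.6]
width: 0.0005
grasp_force: 0.0
```

```bash
python3 look.py 13
```

```text
21.625 [0.4933 0.1749 0.0969] [ 7.181e-01  6.959e-01 -5.000e-04 -4.000e-04] [ 0.09  0.36 -0.22] [-0.075  0.05  -0.043]
0.014 [613.5 171.7] [ 97.5 128.7] 88.0 [[547.5, 125.30000305175781], [676.0999755859375, 120.69999694824219], [679.5, 218.1999969482422], [551.0, 222.8000030517578]]
0.024 [612.4 170.6] [ 96.8 127.7] 88.0 [[546.7999877929688, 124.5], [674.5, 120.0], [677.9000244140625, 216.6999969482422], [550.2999877929688, 221.3000030517578]]
```

View pics/v13.png

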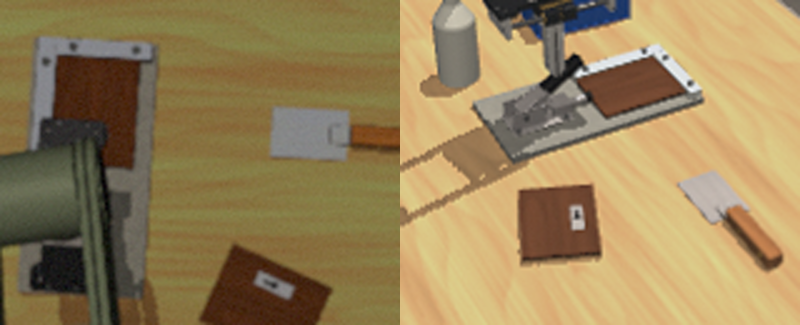

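The plaque now touches the end fence (crop y≈55), the lever is down and the finger force is about 0, so it seems to have snapped. I'll nudge once to confirm the stop, then retreat.

Emit:
carry_out(
  rows=[
    [0.002,0,-0.003,0,0,0],
    [0.001,0,-0.003,0,0,0],
    [0,0,0,0,0,0],
  ],
)

```text
clock: 22.0
tool_pos: [0.4966, 0.1749, 0.0911]
tool_rot: [0.718, 0.696, -0.0, -0.0]
force: [-0.7, -0.4, -0.1]
width: 0.0003
grasp_force: 0.0
```

Emit:
carry_out(
  rows=[
    [-0.004,0,0.01,0,0,0],
    [-0.01,0,0.03,0,0,0],
    [-0.02,0,0.05,0,0,0],
    [0,0,0.05,0,0,0],
    [0,-0.05,0.02,0,0,0],
    [0,-0.06,0,0,0,0],
    [0,-0.06,0,0,0,0],
    [0,-0.06,0,0,0,0],
    [0,-0.06,0,0,0,0],
    [0,0,0,0,0,0],
    [0,0,0,0,0,0],
  ],
)

```text
clock: 23.38
tool_pos: [0.4627, -0.1146, 0.2518]
tool_rot: [0.718, 0.696, 0.0, -0.0]
force: [-0.2, -0.4, 0.1]
width: 0.0005
grasp_force: 0.0
```

```bash
python3 look.py 14
python3 - <<'E'
from h import *
s=cv2.imread("pics/s14.png");t=cv2.imread("pics/t14.png")
a=np.deg2rad([61,68]);y=np.deg2rad(-2)
for q in a: P=[[.439+d*np.sin(q),.177-.035*d*np.sin(q),.031+d*np.cos(q)] for d in(.042,.114)];print(proj("side",P).round(1).tolist(),proj("top",P).round(1).tolist())
for im,roi in((s,(275,178,320,215)),(t,(235,180,260,225))):
  for c in blobs(im,(0,0,0),(180,255,45),roi,8):print(c.min(0),c.max(0))
E
```

```text
23.475 [ 0.4628 -0.1136  0.2516] [ 7.174e-01  6.966e-01  2.000e-04 -1.000e-04] [ 0.21 -0.15  0.67] [-0.055  0.098 -0.013]
0.014 [612.5 171.6] [ 97.2 130.9] 88.1 [[545.5, 125.19999694824219], [676.4000244140625, 120.9000015258789], [679.5999755859375, 218.0], [548.7000122070312, 222.3000030517578]]
0.024 [611.4 170.5] [ 96.5 130. ] 88.1 [[544.9000244140625, 124.5], [674.7999877929688, 120.19999694824219], [678.0, 216.60000610351562], [548.0, 220.89999389648438]]
[[282.3, 201.6], [298.0, 188.8]] [[248.3, 210.2], [248.4, 187.7]]
[[282.9, 202.5], [299.6, 191.3]] [[248.6, 209.5], [249.0, 185.9]]
[282.625 189.875] [299.125 202.875]
[244.875 185.375] [253.375 209.375]
```

View pics/v14.png

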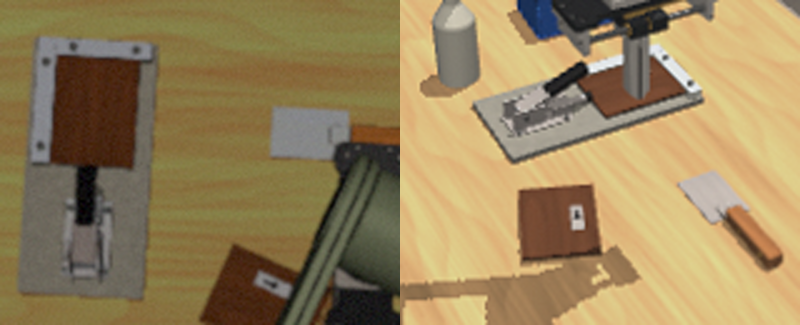

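The lever is closed on its stop, with its black handle at crop (87,165..222) matching the 68° prediction. The plaque touches both fences, and the lifter lies flat and clear of everything. Handing in.

```bash
python3 -c "
from cell import r
print(r.finish_job())"
```

```text
the job is handed in; nothing more can be done
None
```

I handed the job in at about 23.5 s: the plaque is face up against both fences, the clamp lever has snapped to its stop, and the lifter lies flat on the bench. I did not re-check the bystander objects by measurement, but no move passed near them.

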